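# Dress the deli counter: each piece in its own dish

## Robot

A 6-joint arm with a two-finger parallel gripper is mounted at the origin on the work surface. World frame = base frame: x ahead of the robot, y to its left, z up, the work surface at z = 0. Lengths are in m, angles in degrees, forces in N, time in s.
With the tool pointing down it reaches from about 0.375 to 0.825 m from the base axis. Payload 5.5 kg.
Tool frame: the origin (TCP) lies midway between the tips of the shut fingers; the grasp point (between the pads) lies 19 mm behind it (r.grip_point_offset is the distance from the TCP to the grasp point, in m); z points along the fingers, y is the line along which they close (so a half turn about z gives the same grasp; the last joint's range is limited). The gripper opens to 85 mm and grips with 20 to 120 N. Pads are 22 mm wide; open, the fingers measure 114 mm over their backs; the gripper's body (76 mm by 85 mm) begins 54 mm behind the grasp point. The pads swing forward as they close: fully open they stand 13 mm farther back than shut.
Start: joints at [71.792, 17.962, -2.699, 69.339, 0, 90], TCP at [0.187, 0.57, 0.231] pointing down, gripper open.
Joint ranges: [-152.73, 152.73], [-39.44, 99.34], [-58.76, 71.6], [-118.89, 123.64], [-81.53, 83.1], [-180, 180]. Speed limits (degrees/s): [136.94, 136.94, 172.46, 180, 180, 180].

## Interface

Orientations are given as a 3x3 rotation matrix whose columns are the frame's x, y, z axes.
In Python, from bench import r gives the robot as it stands.
- The arm moves only by the tool send_path, called after "Emit:" as name(argument=value, ...), one argument or row to a line, values as JSON. Schema: {"type":"object","properties":{"offsets":{"type":"object","properties":{"plan":{"type":"array","items":{"type":"array","items":{"type":"number"},"minItems":4,"maxItems":4},"minItems":1,"maxItems":12}},"additionalProperties":false,"required":["plan"]},"finger_gap":{"type":"number"},"force":{"type":"number"},"only":{"type":"string"},"quiet":{"type":"boolean"},"lines":{"type":"string"}},"required":["offsets"],"additionalProperties":false}. offsets is an object whose key "plan" holds a list of rows, 1 to 12 of them, each of 4 numbers: dx, dy, dz in m, then a turn about the tool's z in degrees; each row is the pose to reach, as a shift and turn from the pose commanded when the call began, along the tool's axes at that moment; what a row does not reach only later rows make up. A row lasts 1/12 s, in which the tool goes at most 0.0417 m and 7.16 degrees, less where a joint would pass 70% of its speed; a pose out of reach is approached as far as the arm can. finger_gap is the finger opening in m, set as the call begins (left out keeps the last). The fingers move at their own pace and stop on an object; force is the grip in N (left out, the last holds). Time passes only in rows, so rows that do not move let the fingers close. The tool returns the time, the measured TCP pose, the force, the opening and the grip force at its end. only (a regular expression) keeps the lines of the reply that match it, lines (a string "A,B") keeps lines A to B, and quiet returns only ok. Input that does not fit is refused with a message, and nothing moves.
- r.get_obs(): the state, without advancing time (a new reading comes with each control period).
- r.capture(name): name is "scene" or "top" or "wrist"; returns a dict with "img" (420x560x3 uint8, blue, green, red), "z_map" (420x560 float32, m along the optical axis (not along the pixel's ray), 0 where there is no reading), "fx", "fy", "cx", "cy" (pixels), "dist" ([k1, k2, p1, p2, k3] as OpenCV has them; the pictures are not rectified), "eye" and "orientation" of the camera in the world. Camera axes: x right, y up, looking along -z (the intrinsics and any distortion apply to the point x, -y, -z); pixel columns grow to the right and rows downward; lengths in m; the calibration is good to about 2 mm. A picture is of the moment at which its call begins.
- r.finish_job(): hands the job in; it is judged then, once.
The state is a dict: "time_s": time; "q": joint angles; "dq": joint speeds; "joint_torque": joint torques, N m; "tool_pos": TCP position; "eef_rot": TCP orientation; "contact_force": force on the tool from outside, world axes, zero at the start; "wrist_torque": the same for the moment, N m; "opening": finger opening in m; "gripper_force": force on a finger pad.
Only numpy, scipy, OpenCV 4.12 (cv2) and the standard library are available. Lean on these libraries where they do the work, as an engineer would, in place of code of your own. Each camera call takes 0.05 s, during which the arm holds its last target. There are 200 camera calls.

## Task

Lay out the deli display: put each of the four pieces flat inside the white dish made to its shape - the stout salami in the oblong dish, the slim salami in the long narrow dish, the square pressed block in the square dish and the round cheese in the round dish. Lay the salamis along their dishes and the block square with its rim, all roughly centred; set each one down gently rather than dropping it, and leave the olive jar and the sample bowl where they stand.

Things in the scene. Friction and masses are not known exactly. Their poses are not given: they have to be found in the camera images.
- stout_salami: Short thick salami in pale casing with two strings and a speckled cut face: 95 mm long, 60 mm diameter, its top 60 mm above its underside. Lying on its side, slightly flattened underneath so that it does not roll. Origin: middle of its underside (of its length and width), z up; x along its length, y across it (the way to grasp it from above). Weight about 0.3 kg.
- slim_salami: Long thin red-brown salami with four strings: 140 mm long, 36 mm diameter, its top 36 mm above its underside. Lying on its side, slightly flattened underneath so that it does not roll. Origin: middle of its underside (of its length and width), z up; x along its length, y across it (the way to grasp it from above). Weight about 0.15 kg.
- pressed_block: Brown block of pressed meat with pale specks on top: square in plan, 62 x 62 mm, 42 mm high. Origin: centre of its underside, z up; x and y square to its sides. Weight about 0.2 kg.
- cheese_round: Small pale yellow round cheese standing on its flat face: 62 mm diameter, 40 mm high. Origin: centre of its underside, z up. Weight about 0.15 kg.
- oblong_dish: Dish for the stout salami. White ceramic display dish fixed to the counter. Origin: centre of its underside, on the counter; z up. Its floor is 4 mm above the counter and its upright rim, 6 mm thick, reaches 9 mm above the counter (5 mm above the floor). Inside 115 mm along its x by 80 mm along its y (127 x 92 mm outside).
- narrow_dish: Dish for the slim salami. White ceramic display dish fixed to the counter. Origin: centre of its underside, on the counter; z up. Its floor is 4 mm above the counter and its upright rim, 6 mm thick, reaches 9 mm above the counter (5 mm above the floor). Inside 160 mm along its x by 56 mm along its y (172 x 68 mm outside).
- square_dish: Dish for the pressed block. White ceramic display dish fixed to the counter. Origin: centre of its underside, on the counter; z up. Its floor is 4 mm above the counter and its upright rim, 6 mm thick, reaches 9 mm above the counter (5 mm above the floor). Inside 82 x 82 mm, sides along its x and y (94 x 94 mm outside).
- round_dish: Dish for the round cheese. White ceramic display dish fixed to the counter. Origin: centre of its underside, on the counter; z up. Its floor is 4 mm above the counter and its upright rim, 6 mm thick, reaches 9 mm above the counter (5 mm above the floor). Inside diameter 82 mm (94 mm outside).
- olive_jar: Bystander: closed green glass jar with a steel lid, 66 mm diameter, 95 mm high, loose, at the robot's left of the pieces. Origin: centre of its underside.
- sample_bowl: Bystander: small blue bowl, 100 mm across the rim, 45 mm high, loose, at the robot's right of the pieces. Origin: centre of its underside.
Mind the look-alikes: they are no part of the job. What is shaped like the stout_salami but orange is not meant.

How it is judged (in metres and radians):
At the end, for the whole second after the job is handed in: Each piece stands flat (tilt under 0.1 rad) on the floor of its own dish (underside under 3.5 mm above it), centre within 15 mm of the dish centre; salamis within 0.25 rad of their dish length, block sides within 0.25 rad of its dish sides; all slower than 0.02 m/s (horizontal distance between stout_salami and oblong_dish below 0.015 m and z of stout_salami in the frame of oblong_dish between 0 and 0.0075 m and angle between each of stout_salami, slim_salami, pressed_block, cheese_round's own z axis and vertical below 0.1 rad and linear speed of each of stout_salami, slim_salami, pressed_block, cheese_round below 0.02 m/s and angle between the x axis of stout_salami and the x axis of oblong_dish, either way round below 0.25 rad and horizontal distance between slim_salami and narrow_dish below 0.015 m and z of slim_salami in the frame of narrow_dish between 0 and 0.0075 m and angle between the x axis of slim_salami and the x axis of narrow_dish, either way round below 0.25 rad and horizontal distance between pressed_block and square_dish below 0.015 m and z of pressed_block in the frame of square_dish between 0 and 0.0075 m and (angle between the x axis of pressed_block and the x axis of square_dish, either way round below 0.25 rad or angle between the x axis of pressed_block and the y axis of square_dish, either way round below 0.25 rad) and horizontal distance between cheese_round and round_dish below 0.015 m and z of cheese_round in the frame of round_dish between 0 and 0.0075 m); the robot touches nothing.
It fails at once if the olive jar is pushed more than 30 mm or tipped (distance of olive_jar from where it was at the start of the episode above 0.03 m or angle between olive_jar's own z axis and vertical above 0.3 rad).
It fails at once if the sample bowl is pushed more than 30 mm or tipped (distance of sample_bowl from where it was at the start of the episode above 0.03 m or angle between sample_bowl's own z axis and vertical above 0.3 rad).
It fails at once if a piece is dropped or thrown (faster than 0.6 m/s while the fingers do not hold it) ((linear speed of stout_salami above 0.6 m/s and contact force between stout_salami and the fingers below 0.05 N) or (linear speed of slim_salami above 0.6 m/s and contact force between slim_salami and the fingers below 0.05 N) or (linear speed of pressed_block above 0.6 m/s and contact force between pressed_block and the fingers below 0.05 N) or (linear speed of cheese_round above 0.6 m/s and contact force between cheese_round and the fingers below 0.05 N)).
It also fails if it takes over 106 s, if anything falls off the work surface, if the arm or the gripper's body presses on something with over 40 N, if the wrist force passes 120 N, or if a joint passes its speed limit or range.

## Working session

There is one attempt and no reset: what is moved stays moved. The work goes in short steps, Python scripts to look and compute and a tool call to move; the robot and the scene stay as the last step left them, time stands still between calls to the robot, and variables do not carry over. Pictures are saved under pics/ and viewed, at most 14 in all, crops included, and the job is handed in when it is done.

```bash
ls; mkdir -p pics; python3 - <<'E'
from bench import r
import cv2,numpy as np,pickle
o=r.get_obs();print(o['time_s'],o['tool_pos'],o['eef_rot'],o['opening'],r.grip_point_offset)
for n in('top','scene'):
    c=r.capture(n);cv2.imwrite(f'pics/{n}0.png',c['img']);pickle.dump(c,open(f'{n}0.pkl','wb'))
    print(n,c['fx'],c['cx'],c['cy'],c['dist'],c['eye'],np.round(c['orientation'],3).tolist())
E
```

```text
pics
0.0 [0.18731919 0.5694174  0.23043312] [[-9.49920045e-01  3.12492608e-01 -5.26587366e-04]
 [ 3.12493052e-01  9.49918717e-01 -1.58886426e-03]
 [ 3.70685819e-06 -1.67384890e-03 -9.99998599e-01]] 0.08524439180134456 0.0187
top 468.08072683983914 287.7769385044197 214.89940585198542 [0.02516838 0.         0.         0.         0.        ] [ 3.24920916e-01 -8.89432798e-04  1.54071504e+00] [[0.004, 0.993, -0.114], [-1.0, 0.006, 0.014], [0.014, 0.114, 0.993]]
scene 537.5849089647471 274.5253710852641 201.65127950914064 [-0.19592472  0.          0.          0.          0.        ] [ 1.18398541 -0.40860599  1.33777411] [[0.52, -0.722, 0.457], [0.854, 0.439, -0.278], [-0.0, 0.535, 0.845]]
```

View pics/top0.png

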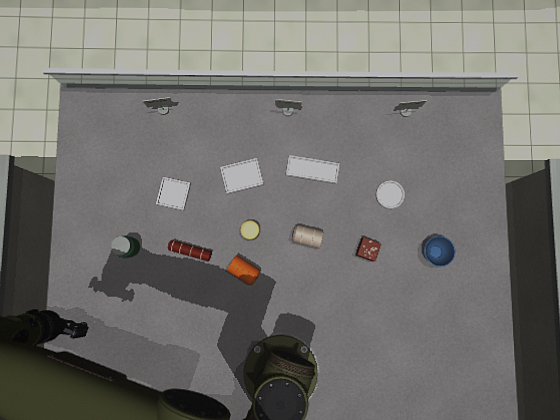

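View pics/scene0.png

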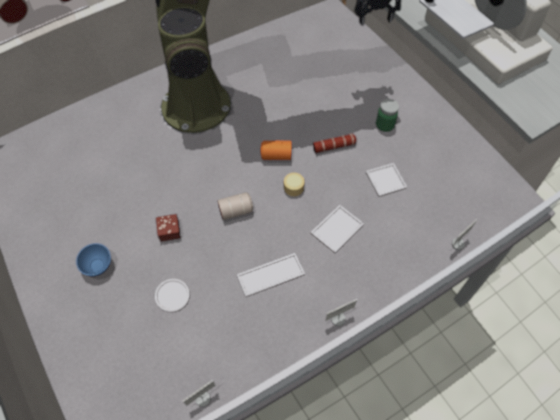

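Top view: square dish (173,193), oblong (242,176), narrow (313,168), round dish (390,194), cheese (250,230), stout salami (308,236), slim salami (190,250), block (369,249), orange decoy (243,269), jar (125,245) and bowl (438,251). The scene view agrees with this.

```bash
cat > h.py <<'E'
import cv2,numpy as np
def rays(c,uv):
    K=np.array([[c['fx'],0,c['cx']],[0,c['fy'],c['cy']],[0,0,1]])
    n=cv2.undistortPoints(np.float64(uv).reshape(-1,1,2),K,np.float64(c['dist'])).reshape(-1,2)
    return np.c_[n[:,0],-n[:,1],-np.ones(len(n))]@np.array(c['orientation']).T
def plane(c,uv,z):
    d=rays(c,uv);e=np.array(c['eye']);return e+d*((z-e[2])/d[:,2])[:,None]
def cloud(c):
    v,u=np.mgrid[:420,:560];d=rays(c,np.c_[u.ravel(),v.ravel()])
    return (np.array(c['eye'])+d*c['z_map'].reshape(-1,1)).reshape(420,560,3)
def rect(p):
    (x,y),(w,h),a=cv2.minAreaRect(np.float32(p[:,:2]))
    if h>w:w,h,a=h,w,a+90
    return np.round([x,y,w,h,(a+90)%180-90],4)
E
python3 - <<'E'
from h import *;import pickle
seeds={'top':dict(square=(173,193,4),oblong=(242,176,4),narrow=(313,168,4),round=(390,194,4),cheese=(250,230,40),stout=(308,236,60),slim=(190,250,36),block=(369,249,42),orange=(243,269,60),jar=(125,245,95),bowl=(438,251,45)),
'scene':dict(square=(387,180,4),oblong=(337,228,4),narrow=(271,274,4),round=(172,295,4),cheese=(294,183,40),stout=(236,206,60),slim=(335,143,36),block=(168,227,42))}
for n in seeds:
    c=pickle.load(open(n+'0.pkl','rb'));P=cloud(c);hsv=cv2.cvtColor(c['img'],cv2.COLOR_BGR2HSV)
    g=P[...,2];print(n,'counter z',np.median(g[200:230,200:240]))
    for k,(u,v,h) in seeds[n].items():
        if h==4: m=(hsv[...,2]>185)&(hsv[...,1]<40)
        else: m=(g>.012)&(g<.11)
        _,L=cv2.connectedComponents(m.astype(np.uint8));
        l=L[v,u]; m=(L==l)
        w=P[m]; 
        uv=np.argwhere(m)[:,::-1]
        if h==4: w=plane(c,uv,.008); t=w
        elif k in('stout','slim','orange'): t=plane(c,uv,0.5*h/1000)
        else: t=w[w[:,2]>h/1000-.006]
        print(k,l,len(t),'rect',rect(t),'mean',t[:,:2].mean(0).round(4),'maxz',w[:,2].max().round(3))
E
```

```text
top counter z 8.159612443314757e-05
square 0 234116 rect [ 5.54700e-01 -4.20000e-03  1.91670e+00  1.39370e+00 -8.96477e+01] mean [0.5296 0.002 ] maxz 0.008
oblong 0 234116 rect [ 5.54700e-01 -4.20000e-03  1.91670e+00  1.39370e+00 -8.96477e+01] mean [0.5296 0.002 ] maxz 0.008
narrow 0 234116 rect [ 5.54700e-01 -4.20000e-03  1.91670e+00  1.39370e+00 -8.96477e+01] mean [0.5296 0.002 ] maxz 0.008
round 0 234116 rect [ 5.54700e-01 -4.20000e-03  1.91670e+00  1.39370e+00 -8.96477e+01] mean [0.5296 0.002 ] maxz 0.008
cheese 152 277 rect [0.4517 0.1024 0.0585 0.0585 0.0352] mean [0.451  0.1025] maxz 0.05
stout 154 537 rect [ 4.31700e-01 -8.35000e-02  9.64000e-02  6.04000e-02  7.68652e+01] mean [ 0.432  -0.0842] maxz 0.068
slim 160 482 rect [3.85800e-01 2.96900e-01 1.42200e-01 3.57000e-02 7.43428e+01] mean [0.3855 0.2962] maxz 0.046
block 159 369 rect [ 3.91300e-01 -2.80800e-01  6.25000e-02  6.21000e-02  6.94071e+01] mean [ 0.3908 -0.2799] maxz 0.052
orange 167 555 rect [ 0.3215  0.1196  0.0971  0.0597 58.0265] mean [0.3218 0.12  ] maxz 0.067
jar 157 301 rect [3.94200e-01 4.90100e-01 5.85000e-
[... 372 characters left out ...]
] mean [0.6351 0.1305] maxz 0.008
narrow 18 1263 rect [ 6.55500e-01 -1.00600e-01  1.69900e-01  6.55000e-02  8.08434e+01] mean [ 0.6579 -0.1026] maxz 0.008
round 23 736 rect [ 5.76000e-01 -3.59700e-01  8.96000e-02  8.06000e-02  8.64354e+01] mean [ 0.5763 -0.3597] maxz 0.008
cheese 94 294 rect [  0.451    0.1036   0.063    0.0588 -31.9385] mean [0.4515 0.1024] maxz 0.05
stout 119 688 rect [ 4.28400e-01 -8.08000e-02  9.72000e-02  7.07000e-02  7.68602e+01] mean [ 0.4282 -0.082 ] maxz 0.069
slim 72 471 rect [3.80800e-01 2.98900e-01 1.42300e-01 4.58000e-02 7.29153e+01] mean [0.3809 0.2977] maxz 0.044
block 133 432 rect [  0.391   -0.2803   0.0664   0.0636 -19.6576] mean [ 0.3916 -0.2804] maxz 0.05
```

```bash
python3 - <<'E'
from h import *;import pickle
c=pickle.load(open('top0.pkl','rb'));P=cloud(c);hsv=cv2.cvtColor(c['img'],cv2.COLOR_BGR2HSV)
for k,(u,v) in dict(square=(173,193),oblong=(242,176),narrow=(313,168),round=(390,194)).items():
    print(k,hsv[v,u],hsv[v+30,u])
    for th in (130,150,170):
        m=(hsv[...,2]>th)&(hsv[...,1]<60)
        _,L=cv2.connectedComponents(m.astype(np.uint8));l=L[v,u]
        if l: 
            t=plane(c,np.argwhere(L==l)[:,::-1],.007);print(th,len(t),rect(t),t[:,:2].mean(0).round(4))
m=(hsv[...,0]>95)&(hsv[...,0]<125)&(hsv[...,1]>120)
_,L=cv2.connectedComponents(m.astype(np.uint8));t=plane(c,np.argwhere(L==L[251,438])[:,::-1],.045);print('bowl',rect(t))
E
```

```text
square [120   3 183] [168  10 122]
130 797 [  0.5718   0.3585   0.0965   0.0931 -12.2488] [0.5718 0.3573]
150 750 [ 0.5729  0.358   0.093   0.0927 78.1426] [0.5724 0.3573]
170 672 [  0.5729   0.3582   0.0922   0.0914 -12.2439] [0.5717 0.3574]
oblong [135   3 182] [170   6 118]
130 1035 [  0.634    0.1321   0.129    0.0934 -75.608 ] [0.6339 0.1325]
150 984 [  0.6344   0.133    0.1253   0.0904 -75.1829] [0.6338 0.1326]
170 832 [  0.6333   0.1327   0.1241   0.0868 -75.596 ] [0.6305 0.132 ]
narrow [120   1 182] [165   8 125]
130 1042 [ 6.57600e-01 -1.04400e-01  1.74700e-01  7.05000e-02  8.07777e+01] [ 0.6583 -0.1041]
150 975 [ 6.58800e-01 -1.03600e-01  1.71300e-01  6.74000e-02  8.09708e+01] [ 0.6578 -0.1032]
170 838 [ 6.58500e-01 -1.03800e-01  1.69700e-01  6.57000e-02  8.09987e+01] [ 0.6563 -0.1013]
round [135   3 182] [  0   6 120]
130 636 [ 0.5739 -0.3627  0.0929  0.0925 63.1368] [ 0.5733 -0.3625]
150 578 [ 0.5736 -0.3633  0.0911  0.0887 44.3876] [ 0.5735 -0.3618]
170 466 [ 0.5701 -0.3583  0.0807  0.0798 -0.9868] [ 0.5716 -0.3583]
bowl [ 3.84000e-01 -5.07100e-01  9.34000e-02  8.92000e-02 -8.96613e+01]
```

```bash
cat > g.py <<'E'
import sys,numpy as np
from bench import r
o=r.get_obs();R=np.array(o['eef_rot']);a=list(map(float,sys.argv[1:]))
for i in range(0,len(a),4):
    x,y,z,ang=a[i:i+4]
    d=R.T@(np.array([x,y,z])-o['tool_pos']);cur=np.degrees(np.arctan2(R[1,1],R[0,1]))
    print(np.round(d,4),'turn',round((cur-ang+180)%360-180,1))
print('t',o['time_s'],'q',np.round(o['q'],1))
E
python3 g.py .386 .297 .15 -15.7 .386 .297 .007 -15.7
```

```text
[-0.2739 -0.1966  0.0808] turn 87.5
[-0.2739 -0.1964  0.2238] turn 87.5
t 0.1 q [71.8 18.  -2.7 69.3 -0.  90. ]
```

Emit:
send_path(
  offsets={"plan":[[-0.03, -0.02, 0.005, 7], [-0.06, -0.04, 0.01, 14], [-0.09, -0.06, 0.02, 21], [-0.12, -0.08, 0.03, 28], [-0.15, -0.1, 0.04, 35], [-0.18, -0.12, 0.05, 42], [-0.2, -0.14, 0.06, 49], [-0.23, -0.16, 0.07, 56], [-0.25, -0.18, 0.08, 63], [-0.274, -0.1966, 0.08, 70], [-0.274, -0.1966, 0.081, 77], [-0.274, -0.1966, 0.081, 84]]},
  finger_gap=0.085,
  force=40,
)

```text
time_s: 1.1
tool_pos: [0.3868, 0.2957, 0.1496]
eef_rot: [[0.221, 0.975, -0.001], [0.975, -0.221, -0.001], [-0.001, -0.001, -1.0]]
contact_force: [-0.5, -0.0, -0.3]
opening: 0.0849
gripper_force: 0.0
```

```bash
python3 g.py .386 .297 .1 -15.7 .386 .297 .007 -15.7
```

```text
[ 0.0011 -0.001   0.0496] turn 3.0
[ 0.0012 -0.0009  0.1426] turn 3.0
t 1.1 q [ 37.4   8.9 -25.4  55.8  -0.  140.2]
```

Emit:
send_path(
  offsets={"plan":[[0, 0, 0.02, 3], [0.001, -0.001, 0.04, 3], [0.001, -0.001, 0.06, 3], [0.001, -0.001, 0.08, 3], [0.001, -0.001, 0.1, 3], [0.001, -0.001, 0.12, 3], [0.001, -0.001, 0.132, 3], [0.001, -0.001, 0.139, 3], [0.001, -0.001, 0.143, 3], [0.001, -0.001, 0.143, 3]]},
)

```text
time_s: 1.93
tool_pos: [0.3852, 0.2985, 0.0067]
eef_rot: [[0.262, 0.965, -0.001], [0.965, -0.262, -0.001], [-0.001, -0.001, -1.0]]
contact_force: [0.9, -0.6, 1.1]
opening: 0.0852
gripper_force: 0.0
```

```bash
python3 - <<'E'
from bench import r
import cv2,numpy as np
a=r.capture('wrist')['img'];b=r.capture('scene')['img']
b=cv2.resize(b[80:240,240:440],(525,420))
cv2.imwrite('pics/w1.png',cv2.resize(np.hstack([cv2.resize(a,(400,300)),cv2.resize(b,(375,300))]),None,fx=1,fy=1))
E
```

```text
(no output)
```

View pics/w1.png

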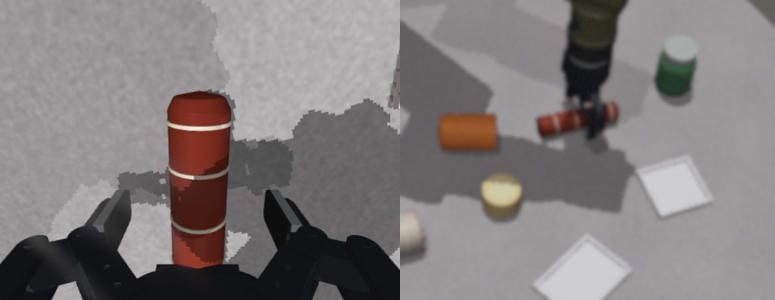

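The wrist view shows the salami straight between the fingers (salami at columns 168–230, tips at 125 and 270). I'll close on it.

Emit:
send_path(
  offsets={"plan":[[0, 0, 0, 0], [0, 0, 0, 0], [0, 0, 0, 0], [0, 0, 0, 0], [0, 0, 0, 0], [0, 0, 0, 0], [0, 0, 0, 0], [0, 0, 0, 0]]},
  finger_gap=0.02,
  force=40,
)

```text
time_s: 2.7
tool_pos: [0.3859, 0.299, 0.008]
eef_rot: [[0.262, 0.965, 0.001], [0.965, -0.262, 0.0], [0.001, 0.001, -1.0]]
contact_force: [-1.5, -1.1, 5.1]
opening: 0.0344
gripper_force: 39.6
```

Emit:
send_path(
  offsets={"plan":[[0, 0, -0.01, 0], [0, 0, -0.03, 0], [0, 0, -0.06, 0], [0, 0, -0.09, 0], [0, 0, -0.12, 0], [0, 0, -0.13, 0], [0, 0, -0.13, 0]]},
)

```text
time_s: 3.28
tool_pos: [0.3874, 0.3002, 0.1406]
eef_rot: [[0.262, 0.965, 0.005], [0.965, -0.262, 0.004], [0.005, 0.004, -1.0]]
contact_force: [0.6, 0.1, -0.8]
opening: 0.0343
gripper_force: 40.4
```

```bash
python3 g.py .658 -.1035 .136 -9.1
```

```text
[-0.3186  0.367   0.0043] turn -6.1
t 3.2833 q [ 37.8   9.3 -26.2  54.2   0.  143. ]
```

Emit:
send_path(
  offsets={"plan":[[-0.01, 0.01, 0, 0], [-0.03, 0.03, 0, -1], [-0.05, 0.06, 0, -2], [-0.08, 0.09, 0, -3], [-0.11, 0.12, 0, -4], [-0.14, 0.155, 0, -5], [-0.17, 0.19, 0, -6], [-0.2, 0.225, 0, -6], [-0.23, 0.26, 0, -6], [-0.26, 0.295, 0, -6], [-0.285, 0.325, 0, -6], [-0.3, 0.345, 0, -6]]},
)

```text
time_s: 4.28
tool_pos: [0.6366, -0.0797, 0.1349]
eef_rot: [[0.161, 0.987, -0.003], [0.987, -0.161, 0.0], [-0.0, -0.003, -1.0]]
contact_force: [-0.1, -0.3, -0.8]
opening: 0.0344
gripper_force: 40.4
```

Emit:
send_path(
  offsets={"plan":[[-0.01, 0.012, 0, 0], [-0.016, 0.018, 0, 0], [-0.018, 0.021, 0, 0], [-0.018, 0.022, 0, 0], [-0.018, 0.022, 0, 0]]},
)

```text
time_s: 4.7
tool_pos: [0.655, -0.0977, 0.1365]
eef_rot: [[0.159, 0.987, -0.002], [0.987, -0.159, 0.001], [0.0, -0.002, -1.0]]
contact_force: [0.6, -0.3, -1.4]
opening: 0.0345
gripper_force: 40.4
```

```bash
python3 g.py .658 -.1035 .136 -9.1 .658 -.1035 .014 -9.1
```

```text
[-0.0052  0.0039  0.0005] turn -0.0
[-0.0053  0.0041  0.1225] turn -0.0
t 4.7 q [-8.5 27.4 -1.4 61.3  0.  90.6]
```

Emit:
send_path(
  offsets={"plan":[[-0.002, 0.002, 0.01, 0], [-0.003, 0.004, 0.03, 0], [-0.003, 0.004, 0.05, 0], [-0.003, 0.004, 0.07, 0], [-0.003, 0.004, 0.085, 0], [-0.003, 0.004, 0.1, 0], [-0.003, 0.004, 0.11, 0], [-0.003, 0.004, 0.116, 0], [-0.003, 0.004, 0.12, 0], [-0.003, 0.004, 0.12, 0], [-0.003, 0.004, 0.12, 0]]},
)

```text
time_s: 5.62
tool_pos: [0.6599, -0.1025, 0.0178]
eef_rot: [[0.16, 0.987, 0.001], [0.987, -0.16, -0.0], [0.0, 0.001, -1.0]]
contact_force: [0.1, -0.2, -0.7]
opening: 0.0343
gripper_force: 40.4
```

Emit:
send_path(
  offsets={"plan":[[0, 0, 0.001, 0], [0, 0, 0.002, 0], [0, 0, 0.003, 0], [0, 0, 0.004, 0], [0, 0, 0.004, 0]]},
)

```text
time_s: 6.03
tool_pos: [0.6594, -0.1027, 0.0132]
eef_rot: [[0.16, 0.987, -0.0], [0.987, -0.16, -0.0], [-0.0, -0.0, -1.0]]
contact_force: [0.2, -0.8, -1.2]
opening: 0.0342
gripper_force: 40.4
```

```bash
python3 g.py .658 -.1015 .012 -9.1
```

```text
[ 0.0009 -0.0016  0.0012] turn -0.1
t 6.0333 q [-8.8 33.8 -8.4 47.8 -0.  90.4]
```

Emit:
send_path(
  offsets={"plan":[[0.001, -0.001, 0.001, 0], [0.001, -0.0015, 0.0015, 0], [0.001, -0.0015, 0.002, 0], [0.001, -0.0015, 0.002, 0]]},
)

```text
time_s: 6.37
tool_pos: [0.6585, -0.1013, 0.012]
eef_rot: [[0.16, 0.987, 0.001], [0.987, -0.16, 0.0], [0.0, 0.001, -1.0]]
contact_force: [-2.5, 0.6, 4.6]
opening: 0.0342
gripper_force: 41.0
```

Emit:
send_path(
  offsets={"plan":[[0, 0, 0, 0], [0, 0, 0, 0], [0, 0, 0, 0], [0, 0, 0, 0], [0, 0, 0, 0], [0, 0, 0, 0]]},
  finger_gap=0.06,
)

```text
time_s: 6.87
tool_pos: [0.6581, -0.1014, 0.0112]
eef_rot: [[0.16, 0.987, -0.0], [0.987, -0.16, 0.0], [-0.0, -0.0, -1.0]]
contact_force: [-0.2, -0.2, -0.3]
opening: 0.0596
gripper_force: 0.0
```

Emit:
send_path(
  offsets={"plan":[[0, 0, -0.005, 0], [0, 0, -0.02, 0], [0, 0, -0.05, 0], [0, 0, -0.08, 0], [0, 0, -0.11, 0], [0, 0, -0.13, 0], [0, 0, -0.13, 0]]},
  finger_gap=0.085,
)

```text
time_s: 7.45
tool_pos: [0.6615, -0.1019, 0.1475]
eef_rot: [[0.16, 0.987, 0.009], [0.987, -0.16, -0.001], [0.0, 0.009, -1.0]]
contact_force: [1.2, 0.8, 0.6]
opening: 0.0852
gripper_force: 0.0
```

```bash
python3 g.py .4317 -.0835 .14 -13.1  .4317 -.0835 .006 -13.1
```

```text
[-0.0186 -0.2298  0.0055] turn 3.9
[-0.0186 -0.231   0.1395] turn 3.9
t 7.45 q [-8.8 27.3 -0.2 62.1  0.  90.5]
```

Emit:
send_path(
  offsets={"plan":[[-0.002, -0.02, 0, 1], [-0.004, -0.05, 0, 2], [-0.007, -0.085, 0, 3], [-0.01, -0.12, 0, 4], [-0.013, -0.155, 0, 4], [-0.016, -0.19, 0, 4], [-0.018, -0.215, 0, 4], [-0.018, -0.226, 0, 4], [-0.018, -0.23, 0, 4], [-0.018, -0.23, 0, 4], [-0.018, -0.23, 0, 4]]},
)

```text
time_s: 8.37
tool_pos: [0.4299, -0.0825, 0.1417]
eef_rot: [[0.228, 0.974, 0.002], [0.974, -0.228, -0.0], [0.0, 0.002, -1.0]]
contact_force: [0.3, 0.2, 0.7]
opening: 0.085
gripper_force: 0.0
```

```bash
python3 g.py .4317 -.0835 .04 -13.1  .4317 -.0835 .006 -13.1
```

```text
[-0.0005  0.0018  0.1017] turn -0.1
[-0.0005  0.0017  0.1357] turn -0.1
t 8.3667 q [-10.9   4.  -32.1  53.8   0.   92.3]
```

Emit:
send_path(
  offsets={"plan":[[0, 0.002, 0.015, 0], [0, 0.002, 0.035, 0], [0, 0.002, 0.055, 0], [0, 0.002, 0.075, 0], [0, 0.002, 0.095, 0], [0, 0.002, 0.11, 0], [0, 0.002, 0.122, 0], [0, 0.002, 0.13, 0], [0, 0.002, 0.135, 0], [0, 0.002, 0.136, 0], [0, 0.002, 0.136, 0]]},
)

```text
time_s: 9.28
tool_pos: [0.4308, -0.0828, 0.0053]
eef_rot: [[0.228, 0.974, 0.0], [0.974, -0.228, 0.0], [0.0, 0.0, -1.0]]
contact_force: [0.2, 0.2, -0.1]
opening: 0.0847
gripper_force: 0.0
```

Emit:
send_path(
  offsets={"plan":[[0, 0, 0, 0], [0, 0, 0, 0], [0, 0, 0, 0], [0, 0, 0, 0], [0, 0, 0, 0], [0, 0, 0, 0], [0, 0, 0, 0]]},
  finger_gap=0.045,
  force=50,
)

```text
time_s: 9.87
tool_pos: [0.4311, -0.083, 0.0064]
eef_rot: [[0.229, 0.974, 0.002], [0.974, -0.229, -0.0], [0.0, 0.002, -1.0]]
contact_force: [-0.5, -0.4, 6.0]
opening: 0.0588
gripper_force: 52.3
```

Emit:
send_path(
  offsets={"plan":[[0, 0, -0.01, 0], [0, 0, -0.03, 0], [0, 0, -0.06, 0], [0, 0, -0.09, 0], [0, 0, -0.12, 0], [0, 0, -0.13, 0], [0, 0, -0.13, 0]]},
)

```text
time_s: 10.45
tool_pos: [0.4325, -0.0832, 0.1381]
eef_rot: [[0.228, 0.974, 0.006], [0.974, -0.228, -0.001], [0.0, 0.006, -1.0]]
contact_force: [0.8, -0.6, -1.6]
opening: 0.0585
gripper_force: 54.6
```

```bash
python3 g.py .634 .1325 .136 14.6
```

```text
[0.2561 0.1469 0.003 ] turn -27.8
t 10.45 q [-10.9   4.2 -32.3  53.1  -0.   92.3]
```

Emit:
send_path(
  offsets={"plan":[[0.01, 0.005, 0, -1], [0.03, 0.015, 0, -4], [0.055, 0.03, 0, -8], [0.08, 0.046, 0, -12], [0.11, 0.063, 0, -16], [0.14, 0.08, 0, -20], [0.17, 0.097, 0, -24], [0.2, 0.115, 0, -27], [0.225, 0.13, 0, -28], [0.245, 0.14, 0, -28], [0.254, 0.146, 0, -28], [0.256, 0.147, 0, -28]]},
)

```text
time_s: 11.45
tool_pos: [0.6319, 0.1352, 0.1318]
eef_rot: [[-0.258, 0.966, -0.003], [0.966, 0.258, -0.0], [0.001, -0.003, -1.0]]
contact_force: [-0.1, 0.2, -2.0]
opening: 0.0586
gripper_force: 54.6
```

Emit:
send_path(
  offsets={"plan":[[0, 0, 0, 0], [0, 0, 0, 0], [0, 0, 0, 0]]},
)

```text
time_s: 11.7
tool_pos: [0.6306, 0.1321, 0.1343]
eef_rot: [[-0.255, 0.967, -0.002], [0.967, 0.255, -0.001], [-0.0, -0.002, -1.0]]
contact_force: [-0.1, 0.2, -2.3]
opening: 0.0587
gripper_force: 54.6
```

```bash
python3 g.py .634 .1325 .136 14.6 .634 .1325 .0105 14.6
```

```text
[-0.0005  0.0034 -0.0017] turn 0.2
[-0.0005  0.0036  0.1238] turn 0.2
t 11.7 q [11.8 25.7 -4.4 60.  -0.  87.1]
```

Emit:
send_path(
  offsets={"plan":[[0, 0.002, 0.01, 0], [0, 0.003, 0.03, 0], [0, 0.003, 0.05, 0], [0, 0.003, 0.07, 0], [0, 0.003, 0.085, 0], [0, 0.003, 0.1, 0], [0, 0.003, 0.11, 0], [0, 0.003, 0.115, 0], [0, 0.003, 0.118, 0], [0, 0.003, 0.118, 0], [0, 0.003, 0.118, 0]]},
)

```text
time_s: 12.62
tool_pos: [0.6352, 0.1336, 0.018]
eef_rot: [[-0.255, 0.967, 0.001], [0.967, 0.255, 0.0], [-0.0, 0.001, -1.0]]
contact_force: [0.7, 0.3, -2.5]
opening: 0.0586
gripper_force: 54.6
```

Emit:
send_path(
  offsets={"plan":[[0, 0, 0.001, 0], [0, 0, 0.002, 0], [0, 0, 0.003, 0], [0, 0, 0.004, 0], [0, 0, 0.0045, 0], [0, 0, 0.0045, 0]]},
)

```text
time_s: 13.12
tool_pos: [0.6346, 0.1336, 0.0127]
eef_rot: [[-0.255, 0.967, -0.0], [0.967, 0.255, -0.0], [0.0, -0.0, -1.0]]
contact_force: [-0.1, 0.5, -1.9]
opening: 0.0583
gripper_force: 54.6
```

```bash
python3 g.py .634 .1325 .0105 14.6
```

```text
[-0.0009 -0.0008  0.0022] turn 0.2
t 13.1167 q [ 11.9  32.1 -11.5  46.4  -0.   87.1]
```

Emit:
send_path(
  offsets={"plan":[[-0.001, 0, 0.0005, 0], [-0.001, 0, 0.001, 0], [-0.001, 0, 0.0015, 0], [-0.001, 0, 0.002, 0], [-0.001, 0, 0.0025, 0], [-0.001, 0, 0.0025, 0]]},
)

```text
time_s: 13.62
tool_pos: [0.635, 0.1326, 0.0106]
eef_rot: [[-0.255, 0.967, 0.0], [0.967, 0.255, -0.0], [-0.0, 0.0, -1.0]]
contact_force: [-1.3, -0.5, 0.1]
opening: 0.0589
gripper_force: 54.8
```

Emit:
send_path(
  offsets={"plan":[[0, 0, 0, 0], [0, 0, 0, 0], [0, 0, 0, 0], [0, 0, 0, 0], [0, 0, 0, 0], [0, 0, 0, 0]]},
  finger_gap=0.08,
)

```text
time_s: 14.12
tool_pos: [0.635, 0.1326, 0.0103]
eef_rot: [[-0.255, 0.967, 0.0], [0.967, 0.255, -0.0], [-0.0, 0.0, -1.0]]
contact_force: [0.4, -0.4, -0.7]
opening: 0.0802
gripper_force: 0.0
```

Emit:
send_path(
  offsets={"plan":[[0, 0, -0.005, 0], [0, 0, -0.02, 0], [0, 0, -0.05, 0], [0, 0, -0.08, 0], [0, 0, -0.11, 0], [0, 0, -0.13, 0], [0, 0, -0.13, 0]]},
  finger_gap=0.085,
)

```text
time_s: 14.7
tool_pos: [0.6383, 0.1333, 0.1464]
eef_rot: [[-0.255, 0.967, 0.009], [0.967, 0.255, 0.002], [-0.0, 0.009, -1.0]]
contact_force: [0.1, -0.6, 0.1]
opening: 0.0852
gripper_force: 0.0
```

```bash
python3 g.py .391 -.2803 .14 -20 .451 .1025 .14 90 .451 .1025 .14 -10
```

```text
[-0.3368 -0.3447  0.0036] turn 34.8
[ 0.018  -0.189   0.0047] turn -75.2
[ 0.018  -0.189   0.0047] turn 24.8
t 14.7 q [11.8 25.5 -3.  60.9 -0.  87. ]
```

Emit:
send_path(
  offsets={"plan":[[0.002, -0.02, 0, 0], [0.004, -0.05, 0, 0], [0.008, -0.085, 0, 0], [0.012, -0.12, 0, 0], [0.015, -0.15, 0, 0], [0.017, -0.175, 0, 0], [0.018, -0.187, 0, 0], [0.018, -0.189, 0, 0], [0.018, -0.189, 0, 0], [0.018, -0.189, 0, 0]]},
)

```text
time_s: 15.53
tool_pos: [0.4488, 0.102, 0.1405]
eef_rot: [[-0.255, 0.967, 0.001], [0.967, 0.255, 0.0], [-0.0, 0.001, -1.0]]
contact_force: [-0.4, -0.0, -0.2]
opening: 0.0853
gripper_force: 0.0
```

```bash
python3 g.py .4512 .1025 .005 14.8
```

```text
[-1.000e-04  2.300e-03  1.355e-01] turn -0.0
t 15.5333 q [ 12.8   6.4 -29.6  54.   -0.   88. ]
```

Emit:
send_path(
  offsets={"plan":[[0, 0.002, 0.015, 0], [0, 0.002, 0.035, 0], [0, 0.002, 0.055, 0], [0, 0.002, 0.075, 0], [0, 0.002, 0.095, 0], [0, 0.002, 0.11, 0], [0, 0.002, 0.122, 0], [0, 0.002, 0.13, 0], [0, 0.002, 0.134, 0], [0, 0.002, 0.135, 0], [0, 0.002, 0.135, 0]]},
)

```text
time_s: 16.45
tool_pos: [0.4501, 0.1024, 0.0054]
eef_rot: [[-0.255, 0.967, 0.0], [0.967, 0.255, 0.0], [-0.0, 0.0, -1.0]]
contact_force: [-0.3, -0.5, 0.5]
opening: 0.0853
gripper_force: 0.0
```

Emit:
send_path(
  offsets={"plan":[[0, 0, 0, 0], [0, 0, 0, 0], [0, 0, 0, 0], [0, 0, 0, 0], [0, 0, 0, 0], [0, 0, 0, 0], [0, 0, 0, 0]]},
  finger_gap=0.045,
  force=40,
)

```text
time_s: 17.03
tool_pos: [0.4504, 0.1025, 0.0064]
eef_rot: [[-0.255, 0.967, 0.002], [0.967, 0.255, 0.0], [-0.0, 0.002, -1.0]]
contact_force: [-1.4, -1.0, 5.1]
opening: 0.0607
gripper_force: 42.8
```

Emit:
send_path(
  offsets={"plan":[[0, 0, -0.01, 0], [0, 0, -0.03, 0], [0, 0, -0.06, 0], [0, 0, -0.09, 0], [0, 0, -0.12, 0], [0, 0, -0.13, 0], [0, 0, -0.13, 0]]},
)

```text
time_s: 17.62
tool_pos: [0.452, 0.1028, 0.1387]
eef_rot: [[-0.255, 0.967, 0.006], [0.967, 0.255, 0.001], [-0.0, 0.006, -1.0]]
contact_force: [0.0, -0.7, -1.8]
opening: 0.0607
gripper_force: 44.4
```

```bash
python3 g.py .5733 -.362 .136 -32 .5733 -.362 .136 14.8
```

```text
[-0.4804 -0.0014  0.0028] turn 46.8
[-0.4804 -0.0014  0.0028] turn -0.0
t 17.6167 q [ 12.8   6.6 -29.6  53.4   0.   88. ]
```

Emit:
send_path(
  offsets={"plan":[[-0.01, 0, 0, 1], [-0.03, 0, 0, 3], [-0.06, 0, 0, 6], [-0.095, 0, 0, 9], [-0.13, 0, 0, 12], [-0.165, 0, 0, 15], [-0.2, 0, 0, 18], [-0.235, 0, 0, 21], [-0.27, 0, 0, 24], [-0.305, 0, 0, 27], [-0.34, 0, 0, 30], [-0.375, -0.001, 0, 33]]},
)

```text
time_s: 18.62
tool_pos: [0.5428, -0.2623, 0.1325]
eef_rot: [[0.316, 0.949, -0.004], [0.949, -0.316, 0.002], [0.0, -0.004, -1.0]]
contact_force: [1.2, -0.2, -2.4]
opening: 0.0608
gripper_force: 44.3
```

Emit:
send_path(
  offsets={"plan":[[-0.03, -0.02, 0, 1], [-0.05, -0.037, 0, 2], [-0.07, -0.05, 0, 2], [-0.08, -0.057, 0, 2], [-0.085, -0.06, 0, 2], [-0.085, -0.06, 0, 2], [-0.085, -0.06, 0, 2]]},
)

```text
time_s: 19.2
tool_pos: [0.4609, -0.3222, 0.1347]
eef_rot: [[0.346, 0.938, -0.0], [0.938, -0.346, 0.001], [0.001, -0.0, -1.0]]
contact_force: [0.6, -0.3, -1.8]
opening: 0.0605
gripper_force: 44.6
```

```bash
python3 g.py .5733 -.362 .0105 -20
```

```text
[0.0014 0.1193 0.1241] turn -0.2
t 19.2 q [-35.   17.2 -16.7  56.1   0.   75.2]
```

Emit:
send_path(
  offsets={"plan":[[0, 0.015, 0, 0], [0, 0.04, 0, 0], [0, 0.07, 0, 0], [0, 0.095, 0, 0], [0, 0.112, 0, 0], [0, 0.118, 0, 0], [0, 0.118, 0, 0], [0, 0.118, 0, 0], [0, 0.118, 0, 0]]},
)

```text
time_s: 19.95
tool_pos: [0.5707, -0.3623, 0.135]
eef_rot: [[0.345, 0.939, -0.001], [0.939, -0.345, 0.001], [0.0, -0.001, -1.0]]
contact_force: [-0.4, 0.5, -2.4]
opening: 0.0605
gripper_force: 44.6
```

```bash
python3 g.py .5733 -.362 .0105 -20
```

```text
[0.0012 0.0025 0.1245] turn -0.2
t 19.95 q [-32.4  28.9   0.8  61.9  -0.   77.8]
```

Emit:
send_path(
  offsets={"plan":[[0.001, 0.002, 0.01, 0], [0.001, 0.002, 0.03, 0], [0.001, 0.002, 0.05, 0], [0.001, 0.002, 0.07, 0], [0.001, 0.002, 0.085, 0], [0.001, 0.002, 0.1, 0], [0.001, 0.002, 0.11, 0], [0.001, 0.002, 0.115, 0], [0.001, 0.002, 0.118, 0], [0.001, 0.002, 0.118, 0], [0.001, 0.002, 0.118, 0]]},
)

```text
time_s: 20.87
tool_pos: [0.5741, -0.3633, 0.018]
eef_rot: [[0.345, 0.938, 0.001], [0.938, -0.345, -0.0], [-0.0, 0.001, -1.0]]
contact_force: [-0.0, -0.0, -1.5]
opening: 0.0607
gripper_force: 44.6
```

Emit:
send_path(
  offsets={"plan":[[0, 0, 0.001, 0], [0, 0, 0.002, 0], [0, 0, 0.003, 0], [0, 0, 0.004, 0], [0, 0, 0.005, 0], [0, 0, 0.0055, 0], [0, 0, 0.0055, 0]]},
)

```text
time_s: 21.45
tool_pos: [0.5736, -0.363, 0.0116]
eef_rot: [[0.345, 0.938, -0.0], [0.938, -0.345, 0.0], [0.0, -0.0, -1.0]]
contact_force: [-0.3, 0.3, -1.4]
opening: 0.0608
gripper_force: 44.6
```

```bash
python3 g.py .5733 -.362 .0105 -20
```

```text
[ 0.0008 -0.0006  0.0011] turn -0.2
t 21.45 q [-32.3  35.   -6.6  48.5  -0.   77.9]
```

Emit:
send_path(
  offsets={"plan":[[0, 0, 0.0005, 0], [0, 0, 0.001, 0], [0, 0, 0.0015, 0], [0, 0, 0.0015, 0]]},
)

```text
time_s: 21.78
tool_pos: [0.5738, -0.3631, 0.0105]
eef_rot: [[0.345, 0.938, 0.0], [0.938, -0.345, -0.0], [-0.0, 0.0, -1.0]]
contact_force: [-1.4, 0.1, 0.4]
opening: 0.0607
gripper_force: 44.7
```

Emit:
send_path(
  offsets={"plan":[[0, 0, 0, 0], [0, 0, 0, 0], [0, 0, 0, 0], [0, 0, 0, 0], [0, 0, 0, 0], [0, 0, 0, 0]]},
  finger_gap=0.08,
)

```text
time_s: 22.28
tool_pos: [0.5738, -0.3631, 0.0104]
eef_rot: [[0.345, 0.938, 0.0], [0.938, -0.345, -0.0], [-0.0, 0.0, -1.0]]
contact_force: [-0.6, -0.3, 1.0]
opening: 0.0803
gripper_force: 0.0
```

Emit:
send_path(
  offsets={"plan":[[0, 0, -0.005, 0], [0, 0, -0.02, 0], [0, 0, -0.05, 0], [0, 0, -0.08, 0], [0, 0, -0.11, 0], [0, 0, -0.13, 0], [0, 0, -0.13, 0], [0, 0, -0.13, 0]]},
  finger_gap=0.085,
)

```text
time_s: 22.95
tool_pos: [0.5748, -0.3637, 0.1424]
eef_rot: [[0.345, 0.938, 0.003], [0.938, -0.345, -0.002], [-0.001, 0.004, -1.0]]
contact_force: [-0.5, 0.1, 0.4]
opening: 0.0848
gripper_force: 0.0
```

```bash
python3 g.py .391 -.2803 .14 -20
```

```text
[ 0.0148 -0.2013  0.0016] turn -0.2
t 22.95 q [-32.3  28.9   1.7  62.6  -0.   77.9]
```

Emit:
send_path(
  offsets={"plan":[[0.001, -0.02, 0, 0], [0.004, -0.05, 0, 0], [0.007, -0.085, 0, 0], [0.01, -0.12, 0, 0], [0.012, -0.155, 0, 0], [0.014, -0.185, 0, 0], [0.015, -0.198, 0, 0], [0.015, -0.2, 0, 0], [0.015, -0.2, 0, 0], [0.015, -0.2, 0, 0]]},
)

```text
time_s: 23.78
tool_pos: [0.3919, -0.2802, 0.14]
eef_rot: [[0.345, 0.938, 0.0], [0.938, -0.345, -0.0], [0.0, 0.0, -1.0]]
contact_force: [-0.4, -0.5, 0.1]
opening: 0.0853
gripper_force: 0.0
```

```bash
python3 g.py .391 -.2803 .005 -20
```

```text
[-0.0004 -0.0009  0.135 ] turn -0.2
t 23.7833 q [-35.6   8.7 -26.9  54.3   0.   74.6]
```

Emit:
send_path(
  offsets={"plan":[[0, -0.001, 0.015, 0], [0, -0.001, 0.035, 0], [0, -0.001, 0.055, 0], [0, -0.001, 0.075, 0], [0, -0.001, 0.095, 0], [0, -0.001, 0.11, 0], [0, -0.001, 0.122, 0], [0, -0.001, 0.13, 0], [0, -0.001, 0.134, 0], [0, -0.001, 0.135, 0], [0, -0.001, 0.135, 0]]},
)

```text
time_s: 24.7
tool_pos: [0.3908, -0.2798, 0.0053]
eef_rot: [[0.345, 0.938, 0.0], [0.938, -0.345, -0.0], [-0.0, 0.0, -1.0]]
contact_force: [-0.4, 0.8, -0.6]
opening: 0.085
gripper_force: 0.0
```

Emit:
send_path(
  offsets={"plan":[[0, 0, 0, 0], [0, 0, 0, 0], [0, 0, 0, 0], [0, 0, 0, 0], [0, 0, 0, 0], [0, 0, 0, 0], [0, 0, 0, 0]]},
  finger_gap=0.045,
  force=40,
)

```text
time_s: 25.28
tool_pos: [0.391, -0.28, 0.0062]
eef_rot: [[0.345, 0.938, 0.002], [0.938, -0.345, -0.001], [-0.0, 0.002, -1.0]]
contact_force: [0.0, 0.2, 6.1]
opening: 0.0611
gripper_force: 44.5
```

Emit:
send_path(
  offsets={"plan":[[0, 0, -0.01, 0], [0, 0, -0.03, 0], [0, 0, -0.06, 0], [0, 0, -0.09, 0], [0, 0, -0.12, 0], [0, 0, -0.13, 0], [0, 0, -0.13, 0]]},
)

```text
time_s: 25.87
tool_pos: [0.392, -0.2808, 0.1383]
eef_rot: [[0.345, 0.938, 0.005], [0.938, -0.345, -0.003], [-0.001, 0.005, -1.0]]
contact_force: [0.9, 0.2, -2.3]
opening: 0.0614
gripper_force: 44.5
```

```bash
python3 g.py .5 .05 .136 -16 .572 .358 .136 -12.1
```

```text
[ 0.3477 -0.013   0.0017] turn -4.2
[ 0.6616 -0.0518  0.0011] turn -8.1
t 25.8667 q [-35.6   8.6 -27.3  53.8  -0.   74.6]
```

Emit:
send_path(
  offsets={"plan":[[0.01, 0, 0, 0], [0.03, -0.002, 0, -1], [0.06, -0.004, 0, -1], [0.095, -0.006, 0, -2], [0.13, -0.009, 0, -2], [0.165, -0.012, 0, -3], [0.2, -0.015, 0, -3], [0.235, -0.018, 0, -4], [0.27, -0.021, 0, -4], [0.305, -0.024, 0, -4], [0.34, -0.027, 0, -4], [0.37, -0.029, 0, -4]]},
)

```text
time_s: 26.87
tool_pos: [0.489, 0.0804, 0.1328]
eef_rot: [[0.278, 0.961, -0.004], [0.961, -0.278, 0.0], [-0.001, -0.004, -1.0]]
contact_force: [0.4, 0.4, -1.1]
opening: 0.0615
gripper_force: 44.4
```

```bash
python3 g.py .572 .358 .136 -12.1
```

```text
[ 0.2898  0.0025 -0.0035] turn -4.0
t 26.8667 q [  9.3  10.7 -25.5  54.    0.  115.4]
```

Emit:
send_path(
  offsets={"plan":[[0.03, 0, 0, -1], [0.06, 0, 0, -2], [0.095, 0.001, 0, -3], [0.13, 0.001, 0, -4], [0.165, 0.002, 0, -4], [0.2, 0.002, 0, -4], [0.235, 0.002, 0, -4], [0.26, 0.002, 0, -4], [0.275, 0.002, 0, -4], [0.282, 0.002, 0, -4], [0.282, 0.002, 0, -4], [0.282, 0.002, 0, -4]]},
)

```text
time_s: 27.87
tool_pos: [0.5701, 0.3471, 0.1334]
eef_rot: [[0.211, 0.977, -0.003], [0.977, -0.211, -0.002], [-0.003, -0.002, -1.0]]
contact_force: [1.3, 0.2, -2.1]
opening: 0.0614
gripper_force: 44.3
```

```bash
python3 g.py .572 .358 .0105 -12.1
```

```text
[ 0.0114 -0.0002  0.1228] turn -0.1
t 27.8667 q [ 31.3  28.2  -0.6  61.4  -0.  133.5]
```

Emit:
send_path(
  offsets={"plan":[[0.006, 0, 0.01, 0], [0.011, 0, 0.03, 0], [0.011, 0, 0.05, 0], [0.011, 0, 0.07, 0], [0.011, 0, 0.085, 0], [0.011, 0, 0.1, 0], [0.011, 0, 0.11, 0], [0.011, 0, 0.115, 0], [0.011, 0, 0.117, 0], [0.011, 0, 0.117, 0], [0.011, 0, 0.117, 0]]},
)

```text
time_s: 28.78
tool_pos: [0.5745, 0.3589, 0.0192]
eef_rot: [[0.212, 0.977, 0.001], [0.977, -0.212, 0.001], [0.001, 0.001, -1.0]]
contact_force: [-0.1, -0.1, -2.3]
opening: 0.0614
gripper_force: 44.3
```

```bash
python3 g.py .572 .358 .0105 -12.1
```

```text
[-0.0014 -0.0022  0.0087] turn -0.1
t 28.7833 q [ 32.   34.3  -6.6  49.   -0.  134.2]
```

Emit:
send_path(
  offsets={"plan":[[-0.001, -0.001, 0.001, 0], [-0.001, -0.002, 0.002, 0], [-0.001, -0.002, 0.003, 0], [-0.001, -0.002, 0.004, 0], [-0.001, -0.002, 0.005, 0], [-0.001, -0.002, 0.006, 0], [-0.001, -0.002, 0.007, 0], [-0.001, -0.002, 0.0075, 0], [-0.001, -0.002, 0.008, 0], [-0.001, -0.002, 0.008, 0]]},
)

```text
time_s: 29.62
tool_pos: [0.5717, 0.3581, 0.0103]
eef_rot: [[0.211, 0.977, -0.0], [0.977, -0.211, -0.0], [-0.0, -0.0, -1.0]]
contact_force: [0.5, -0.5, -1.1]
opening: 0.0612
gripper_force: 44.3
```

Emit:
send_path(
  offsets={"plan":[[0, 0, 0, 0], [0, 0, 0, 0], [0, 0, 0, 0], [0, 0, 0, 0], [0, 0, 0, 0], [0, 0, 0, 0]]},
  finger_gap=0.08,
)

```text
time_s: 30.12
tool_pos: [0.5718, 0.3582, 0.0104]
eef_rot: [[0.212, 0.977, 0.0], [0.977, -0.212, 0.0], [0.0, 0.0, -1.0]]
contact_force: [-0.9, 0.4, 1.0]
opening: 0.0802
gripper_force: 0.0
```

Emit:
send_path(
  offsets={"plan":[[0, 0, -0.005, 0], [0, 0, -0.02, 0], [0, 0, -0.05, 0], [0, 0, -0.08, 0], [0, 0, -0.11, 0], [0, 0, -0.14, 0], [0, 0, -0.17, 0], [0, 0, -0.2, 0], [0, 0, -0.2, 0], [0, 0, -0.2, 0]]},
  finger_gap=0.085,
)

```text
time_s: 30.95
tool_pos: [0.573, 0.359, 0.2134]
eef_rot: [[0.211, 0.977, 0.004], [0.977, -0.211, 0.003], [0.004, 0.004, -1.0]]
contact_force: [0.3, -0.2, -1.0]
opening: 0.0844
gripper_force: 0.0
```

Emit:
send_path(
  offsets={"plan":[[0.03, -0.03, 0, 0], [0.06, -0.06, 0, 0], [0.08, -0.09, 0, 0], [0.1, -0.12, 0, 0], [0.12, -0.15, 0, 0], [0.14, -0.18, 0, 0], [0.16, -0.21, 0, 0], [0.18, -0.24, 0, 0], [0.18, -0.25, 0, 0], [0.18, -0.25, 0, 0]]},
)

```text
time_s: 31.78
tool_pos: [0.3622, 0.5877, 0.2086]
eef_rot: [[0.207, 0.978, -0.002], [0.978, -0.207, -0.002], [-0.002, -0.001, -1.0]]
contact_force: [-0.5, -0.8, -0.0]
opening: 0.0852
gripper_force: 0.0
```

```bash
python3 - <<'E'
from h import *;from bench import r
S=dict(stout=((.634,.1325),.03),slim=((.658,-.1035),.018),block=((.572,.358),.042),cheese=((.5733,-.362),.040))
for n in('top','scene'):
    c=r.capture(n);P=cloud(c);cv2.imwrite(f'pics/{n}9.png',c['img'])
    for k,(xy,h) in S.items():
        H=h+.004;near=np.hypot(P[...,0]-xy[0],P[...,1]-xy[1])<.1
        m=near&(P[...,2]>.020)&(P[...,2]<.1)
        if k in('stout','slim'):t=plane(c,np.argwhere(m)[:,::-1],H)
        else:t=P[m];t=t[t[:,2]>H-.008]
        print(n,k,rect(t),t[:,:2].mean(0).round(4),'dish',xy,'topz',np.percentile(P[m][:,2],95).round(3))
E
```

```text
top stout [ 6.3540e-01  1.3300e-01  9.5000e-02  6.0600e-02 -7.5303e+01] [0.6356 0.1322] dish (0.634, 0.1325) topz 0.067
top slim [ 6.63500e-01 -1.04100e-01  1.39800e-01  4.60000e-02  8.07719e+01] [ 0.6585 -0.1039] dish (0.658, -0.1035) topz 0.043
top block [5.71100e-01 3.56200e-01 6.40000e-02 6.19000e-02 7.76304e+01] [0.5702 0.3551] dish (0.572, 0.358) topz 0.051
top cheese [ 5.72400e-01 -3.62900e-01  6.07000e-02  5.90000e-02  6.40848e+01] [ 0.5723 -0.3615] dish (0.5733, -0.362) topz 0.049
scene stout [ 6.31300e-01  1.37300e-01  1.13500e-01  6.25000e-02 -7.48326e+01] [0.6324 0.135 ] dish (0.634, 0.1325) topz 0.067
scene slim [ 6.55700e-01 -1.01100e-01  1.42000e-01  4.00000e-02  8.06743e+01] [ 0.6553 -0.1022] dish (0.658, -0.1035) topz 0.043
scene block [5.69000e-01 3.57600e-01 6.70000e-02 6.41000e-02 7.80327e+01] [0.5712 0.3548] dish (0.572, 0.358) topz 0.052
scene cheese [ 5.72600e-01 -3.61900e-01  6.17000e-02  6.08000e-02 -6.46794e+01] [ 0.5746 -0.362 ] dish (0.5733, -0.362) topz 0.048
```

View pics/top9.png

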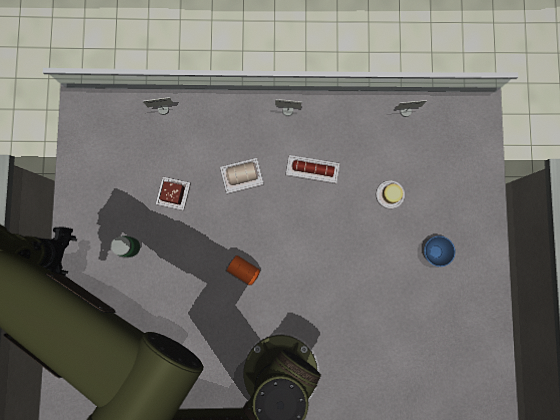

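View pics/scene9.png

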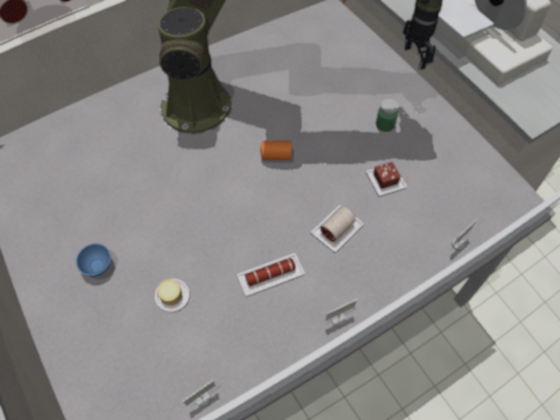

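Both views show each piece flat in its own dish. In the top view the block is at (173,192), the stout salami at (242,174), the slim salami at (314,168) and the cheese at (393,193). All are within a few mm of centre, the jar and bowl haven't moved, and the arm is clear.

```bash
python3 -c "
from bench import r
print(r.finish_job())"
```

```text
the job is handed in; nothing more can be done
None
```

The job is handed in at about 32 s: the final pictures showed all four pieces flat in their own dishes, within about 5 mm of centre and about 1° of line, with the jar and bowl unmoved; no verdict came back.

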